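Pop the fuse hatch of the power box that shows a fault

ROBOT

A 7-joint arm with a two-finger parallel gripper is mounted at the origin on the work surface. World frame = base frame: x ahead of the robot, y to its left, z up, the work surface at z = 0. Lengths are in m, angles in degrees, forces in N, time in s.
With the tool pointing down it reaches from about 0.425 to 0.875 m from the base axis. Payload 4.7 kg.
Tool frame: the origin (TCP) lies at the very end of the fingers, on their centre line; the grasp point (between the pads) lies 19 mm behind it; z points along the fingers, y is the line along which they close (so a half turn about z gives the same grasp; the last joint's range is limited). The gripper opens to 87 mm and grips with 3 to 60 N. Pads are 19 mm wide; open, the fingers measure 117 mm over their backs; the gripper's body (75 mm by 190 mm) begins 51 mm behind the grasp point.
Start: joints at [-71.614, 18.392, -4.016, 83.108, 1.295, 78.541, -3.26], TCP at [0.196, 0.62, 0.193] pointing down, gripper open.
Joint ranges: [-163.93, 163.93], [-17.29, 119.83], [-79.2, 71.16], [3.27, 140.29], [-89.18, 269.18], [5.43, 117.66], [-154.24, 154.24]. Speed limits (degrees/s): [147.25, 147.25, 180, 180, 180, 180, 180].

INTERFACE

Orientations are given as [roll, pitch, yaw] about the fixed x, y, z axes, in that order (R = Rz(yaw) Ry(pitch) Rx(roll)).
In Python, from cell import get_obs, read_camera, sign_off, silhouettes gives the robot as it stands.
- The arm moves only by the tool play_rows, never from a script. Its argument "steps" is a list that holds one entry, the list of rows, each a list of 7 numbers: the shift along the tool's x, y, z in m, then the turn, a rotation vector about the tool's x, y, z in rad, then the finger opening in m, from 0 to 0.087. A call has 1 to 12 rows; each row shifts and turns the commanded pose from where the row before left it, along the tool's axes as they then stand; what a row does not reach is not made up. A row lasts 1/10 s, in which the tool goes at most 50 mm and 8.59 degrees, less where a joint would pass 70% of its speed; a pose out of reach is approached as far as the arm can. A call is refused whole if a number of a shift passes 0.05 or a number of a turn 0.15, either way. A call with a gripper value outside its range is refused whole. The fingers move at their own pace and stop on an object; "force" is the grip in N (left out, the last holds). Time passes only in rows, so rows that do not move let the fingers close. It gives the time, the measured TCP pose, the force, the opening and the grip force at its end, in the units of the state.
- get_obs(): the state, without advancing time (a new reading comes with each control period).
- read_camera(name): name is "scene" or "top" or "wrist"; returns a dict with "frame" (400x640x3 uint8, red, green, blue), "intrinsics" (3x3 intrinsics, pixels), "view" (4x4, takes a point from world to camera coordinates). Camera axes: x right, y up, looking along -z (the intrinsics and any distortion apply to the point x, -y, -z); pixel columns grow to the right and rows downward; lengths in m; the calibration is good to about 2 mm. A picture is of the moment at which its call begins. There is no depth.
- sign_off(): hands the job in; it is judged then, once.
Trained networks look in the newest picture that a camera, given by its name, has taken for a name from the list of things; names that differ only in an ending like _2 or _b are one class to them, and where a whole thing is asked for, a point or a joint stands for the part that bears it (a point fixed in the world has none). Each returns a list of dicts, best first, with "p" (0 to 1); they miss things now and then, are a little off and sometimes report something else, mostly with a low value. They report only what shows in the picture. A call takes as long as a camera call. They do not tell look-alikes from the thing itself.
- silhouettes(camera, name): "pixels" (400x640 bool, what is visible of it) and "extent" ([left, top, right, bottom] in pixels, round what is visible of it).
The state is a dict: "time_s": time; "qpos": joint angles; "joint_velocities": joint speeds; "effort": joint torques, N m; "tool_pos": TCP position; "tool_rot": TCP orientation; "force": force on the tool from outside, world axes, zero at the start; "wrist_torque": the same for the moment, N m; "grip_width": finger opening in m; "grasp_force": force on a finger pad.
Only numpy, scipy, OpenCV 4.12 (cv2) and the standard library are available. Lean on these libraries where they do the work, as an engineer would, in place of code of your own. Each camera call takes 0.05 s, during which the arm holds its last target. There are 200 camera calls.

TASK

One of the two bench power boxes shows a red lamp. Press the black pad on that box's fuse hatch in once until its latch lets go, then take the finger away so that the hatch pops up and stays wide open; do not push it shut again. Leave the hatch of the box with the green lamp shut, and do not shift the things lying around.

Things in the scene. Friction and masses are not known exactly. Their poses are not given: they have to be found in the camera images.
- fault_box: Grey steel power box with a red lamp, screwed to the bench: 170 (x) x 150 (y) x 95 mm (z), origin under its centre, -x its front, towards the robot within 0.45 rad. The red dome lamp (30 mm wide, 21 high) is on top at x = 52 mm. In front of it a white fuse hatch lies almost flush in the top, 84 (x) x 78 mm (y), hinged at its rear (x = 12 mm), with a black raised press pad at its front end.
- fault_hatch (a joint): Hatch of the red-lamp box, rad: 0 to 0.015 latched shut, negative pressed in (stop -0.09: pad 6 mm down), up to 0.95 open. Push-push latch with opening spring: pressing the pad down 4 to 6 mm takes about 3 to 5 N and frees it (near -0.05); more force only meets the stop; as the finger is raised the hatch springs up after it and, once clear, stays at 0.95, pad then about 158 mm above the bench. Pushing it down to the stop again relatches it.
- fault_hatch_pad (a point): Centre of the top face of the black press pad on the hatch of the red-lamp box; moves with the hatch. Pad 20 (x) x 50 mm (y), 8 mm higher than the hatch. Shut: 105 mm above the bench, 10 mm above the box's top, at x = -58 mm in the box frame, axes as the box's. The hinge line lies along y, 70 mm behind this point and 11 mm lower.
- fault_latch (a joint): Cam follower hidden inside the latch of the red-lamp box (cannot be seen or touched), m: 0 while it holds the hatch, about 0.007 once it has let go, negative only if the open hatch is pushed shut again.
- ok_box: Grey steel power box with a green lamp, screwed to the bench: 170 (x) x 150 (y) x 95 mm (z), origin under its centre, -x its front, towards the robot within 0.45 rad. The green dome lamp (30 mm wide, 21 high) is on top at x = 52 mm. In front of it a white fuse hatch lies almost flush in the top, 84 (x) x 78 mm (y), hinged at its rear (x = 12 mm), with a black raised press pad at its front end.
- ok_hatch (a joint): Hatch of the green-lamp box, rad: 0 to 0.015 latched shut, negative pressed in (stop -0.09: pad 6 mm down), up to 0.95 open. Push-push latch with opening spring: pressing the pad down 4 to 6 mm takes about 3 to 5 N and frees it (near -0.05); more force only meets the stop; as the finger is raised the hatch springs up after it and, once clear, stays at 0.95, pad then about 158 mm above the bench. Pushing it down to the stop again relatches it.
- ok_hatch_pad (a point): Centre of the top face of the black press pad on the hatch of the green-lamp box; moves with the hatch. Pad 20 (x) x 50 mm (y), 8 mm higher than the hatch. Shut: 105 mm above the bench, 10 mm above the box's top, at x = -58 mm in the box frame, axes as the box's. The hinge line lies along y, 70 mm behind this point and 11 mm lower.
- jar: Loose closed jar with a steel cap, 60 mm across, 75 mm high, origin at the centre of its underside. To be left alone.
- boat: Loose wooden toy boat, 110 x 50 mm, 70 mm high with its red funnel, origin at the centre of its underside. To be left alone.
- tape: Loose yellow tape measure, 70 x 35 mm, 55 mm high, origin at the centre of its underside. To be left alone.
- screwdriver: Loose screwdriver lying on the bench beyond the boxes, 200 mm long, handle 26 mm thick, origin at mid length, on the bench. To be left alone.
There are look-alikes about, which are no part of the job. What is shaped like the ok_box but orange is not meant.

How it is judged:
By the outcome, as a careful person would: the job done as asked, in the order asked, and still so for the second after the job is handed in, with the robot touching nothing.
It also fails if it takes over 32 s, if anything falls off the work surface, if the arm or the gripper's body presses on something with over 40 N, if the wrist force passes 120 N, or if a joint passes its speed limit or range.

## Working session

There is one attempt and no reset: what is moved stays moved. The work goes in short steps, Python scripts to look and compute and a tool call to move; the robot and the scene stay as the last step left them, time stands still between calls to the robot, and variables do not carry over. Pictures are saved under pics/ and viewed, at most 10 in all, crops included, and the job is handed in when it is done.

Besides the shell and the picture viewer there is one more tool, called after "Emit:" by a JSON object that holds its "fn" and its "kwargs", one argument or row to a line. play_rows: Moves the arm, as the interface text tells. Its arguments: {"type":"object","properties":{"steps":{"type":"array","items":{"type":"array","items":{"type":"array","items":{"type":"number"}}}},"force":{"type":"number"}},"required":["steps"]}

```bash
mkdir -p pics; cat > h.py <<'E'
import numpy as np, cv2
from cell import *
def snap(n,f):
    c=read_camera(n); cv2.imwrite('pics/'+f,c['frame'][:,:,::-1]); return c
def ray(c,u,v):
    K=np.array(c['intrinsics']);V=np.array(c['view']);d=np.linalg.solve(K,[u,v,1.]);d=d*[1,-1,-1]
    R=V[:3,:3];return -R.T@V[:3,3],R.T@d
def at_z(c,u,v,z):
    o,d=ray(c,u,v);return o+d*(z-o[2])/d[2]
def proj(c,p):
    V=np.array(c['view']);q=V[:3,:3]@np.array(p)+V[:3,3];q=np.array(c['intrinsics'])@(q*[1,-1,-1]);return q[:2]/q[2]
E
python3 - <<'E'
from h import *
s=get_obs();print(s['time_s'],s['tool_pos'],s['tool_rot'],s['grip_width'])
for n in('top','scene'):
    c=snap(n,n+'0.png')
    for k in('fault_box','fault_hatch_pad','ok_hatch_pad'):
        for r in silhouettes(n,k):
            m=r['pixels'];y,x=np.nonzero(m);u,v=x.mean(),y.mean();print(n,k,round(r['p'],2),[int(i) for i in r['extent']],u.round(),v.round(),at_z(c,u,v,.1).round(3))
E
```

```text
0.0 [0.19619738 0.61904611 0.19175227] [-1.79889883e+02  6.90511633e-03  1.62421180e+02] 0.08652547938173384
top fault_box 0.94 [343, 157, 415, 238] 377.0 197.0 [ 0.539 -0.134  0.1  ]
top fault_box 0.63 [360, 188, 392, 225] 376.0 205.0 [ 0.517 -0.132  0.1  ]
top fault_hatch_pad 0.66 [360, 186, 393, 226] 376.0 205.0 [ 0.518 -0.131  0.1  ]
top fault_hatch_pad 0.44 [148, 181, 164, 211] 156.0 197.0 [0.544 0.44  0.1  ]
top ok_hatch_pad 0.97 [225, 288, 264, 329] 243.0 309.0 [0.26  0.208 0.1  ]
top ok_hatch_pad 0.94 [214, 195, 247, 232] 230.0 214.0 [0.498 0.246 0.1  ]
scene fault_box 0.66 [248, 207, 333, 290] 291.0 248.0 [ 0.575 -0.168  0.1  ]
scene fault_hatch_pad 0.71 [264, 217, 304, 247] 283.0 231.0 [ 0.525 -0.133  0.1  ]
scene ok_hatch_pad 0.95 [332, 146, 362, 166] 347.0 156.0 [0.502 0.243 0.1  ]
scene ok_hatch_pad 0.9 [267, 126, 300, 150] 283.0 137.0 [0.266 0.206 0.1  ]
```

View pics/top0.png

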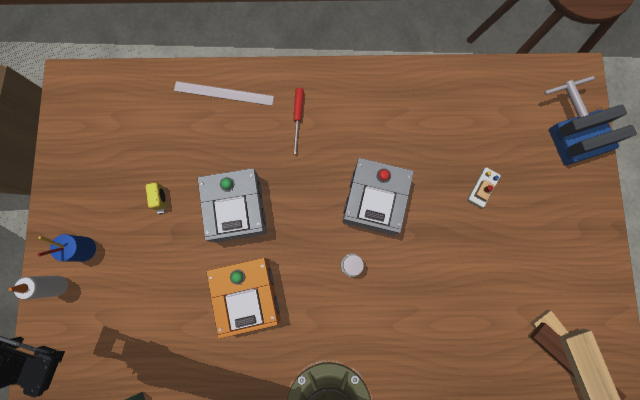

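View pics/scene0.png

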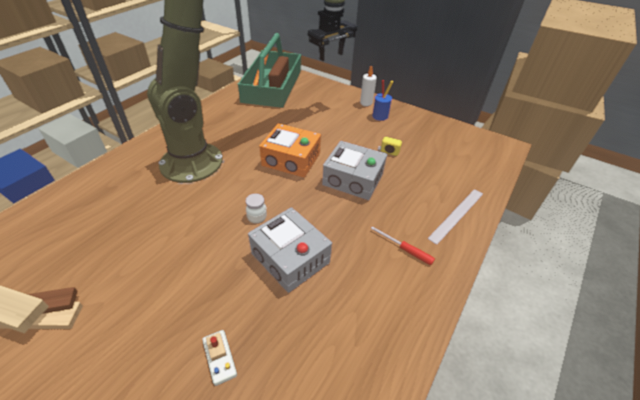

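The top view shows three candidates: a grey box with a red lamp at (384,175) and pad at (375,216), a grey box with a green lamp at (227,184), and an orange look-alike at (237,277). The grey red-lamp box is the one meant. Next I'll confirm this in a crop and measure its pad and lamp.

```bash
python3 - <<'E'
from h import *
P=[];
for n,(x0,y0,x1,y1) in dict(top=(335,150,420,245),scene=(240,200,340,295)).items():
    c=read_camera(n);f=c['frame'];r=silhouettes(n,'fault_hatch')[0];m=r['pixels'].astype(np.uint8)
    m=cv2.morphologyEx(m,cv2.MORPH_CLOSE,np.ones((9,9)));g=f.max(2)
    pm=(cv2.erode(m,np.ones((3,3)))>0)&(g<110)
    k,l,st,ce=cv2.connectedComponentsWithStats(pm.astype(np.uint8));i=1+np.argmax(st[1:,4]);u,v=ce[i]
    fi=f.astype(int);red=(fi[...,0]>130)&(fi[...,1]<80);red[:y0]=0;red[y1:]=0;red[:,:x0]=0;red[:,x1:]=0
    ry,rx=np.nonzero(red);a=at_z(c,u,v,.105);b=at_z(c,rx.mean(),ry.mean(),.106)
    print(n,st[i],(u,v),a.round(4),'lamp',rx.mean(),ry.mean(),b.round(4),'yaw',np.degrees(np.arctan2(*(b-a)[1::-1])))
    cr=f[y0:y1,x0:x1,::-1].copy(); cr=cv2.resize(cr,None,fx=4,fy=4,interpolation=2)
    cv2.circle(cr,(int((u-x0+.5)*4),int((v-y0+.5)*4)),3,(0,255,0),-1);P.append(cv2.resize(cr,(390,390)))
cv2.imwrite('pics/crop.png',np.hstack(P))
E
```

```text
top [365 210  20  11 148] (np.float64(374.39864864864865), np.float64(215.13513513513513)) [ 0.4899 -0.1247  0.105 ] lamp 383.61842105263156 174.0 [ 0.5976 -0.1523  0.106 ] yaw -14.36017749745144
scene [268 220  16   9  41] (np.float64(275.9024390243902), np.float64(224.21951219512195)) [ 0.4969 -0.1282  0.105 ] lamp 301.2325581395349 249.06976744186048 [ 0.6009 -0.1578  0.106 ] yaw -15.9274576152551
```

View pics/crop.png

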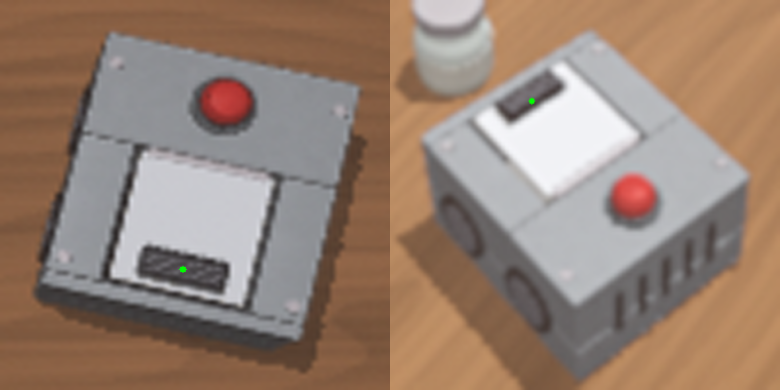

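The crop confirms it: the box with the red lamp is grey, and the pad mark sits on its black pad in both views. The pad is at about (0.490, -0.126) with yaw -15°. I'll move over it with the fingers closed, swinging wide of the base.

Emit:
{"fn": "play_rows", "kwargs": {
  "steps": [
    [[0, 0, 0, 0, 0, -0.045, 0], [-0.039, -0.028, 0, 0, 0, 0, 0], [-0.039, -0.028, 0, 0, 0, 0, 0], [-0.039, -0.028, 0, 0, 0, 0, 0], [-0.039, -0.028, 0, 0, 0, 0, 0], [-0.039, -0.028, 0, 0, 0, 0, 0], [-0.039, -0.028, 0, 0, 0, 0, 0], [-0.039, -0.028, 0, 0, 0, 0, 0], [-0.039, -0.028, 0, 0, 0, 0, 0], [-0.039, -0.028, 0, 0, 0, 0, 0], [-0.039, -0.028, 0, 0, 0, 0, 0]]
  ]
}}

```text
time_s: 1.7
tool_pos: [0.5016, 0.2467, 0.1933]
tool_rot: [179.9, 0.0, 165.0]
force: [0.5, 0.9, 0.1]
grip_width: 0.0073
grasp_force: 0.0
```

Emit:
{"fn": "play_rows", "kwargs": {
  "steps": [
    [[-0.011, -0.045, 0, 0, 0, 0, 0], [-0.011, -0.045, 0, 0, 0, 0, 0], [-0.011, -0.045, 0, 0, 0, 0, 0], [-0.011, -0.045, 0, 0, 0, 0, 0], [-0.011, -0.045, 0, 0, 0, 0, 0], [-0.011, -0.045, 0, 0, 0, 0, 0], [-0.011, -0.045, 0, 0, 0, 0, 0], [-0.011, -0.045, 0, 0, 0, 0, 0], [0, 0, 0, 0, 0, 0, 0], [0, 0, 0, 0, 0, 0, 0]]
  ]
}}

```text
time_s: 2.7
tool_pos: [0.4923, -0.1233, 0.1931]
tool_rot: [180.0, 0.0, 164.8]
force: [-0.3, 1.0, 0.4]
grip_width: 0.0002
grasp_force: 0.0
```

Emit:
{"fn": "play_rows", "kwargs": {
  "steps": [
    [[0.003, -0.002, 0.03, 0, 0, 0, 0], [0, 0, 0.025, 0, 0, 0, 0], [0, 0, 0.015, 0, 0, 0, 0], [0, 0, 0, 0, 0, 0, 0], [0, 0, 0, 0, 0, 0, 0]]
  ]
}}

```text
time_s: 3.2
tool_pos: [0.4894, -0.122, 0.1232]
tool_rot: [180.0, 0.0, 165.1]
force: [-0.7, 0.2, 0.4]
grip_width: 0.0005
grasp_force: 0.0
```

```bash
python3 - <<'E'
from h import *
s=get_obs();p=s['tool_pos'];print(p,s['force'])
P=[]
for n in('wrist','scene'):
    c=read_camera(n);f=c['frame'][:,:,::-1].copy();q=proj(c,p);print(n,q,proj(c,[p[0],p[1],.105]))
    cv2.circle(f,tuple(int(round(i)) for i in q),1,(0,255,0),-1)
    if n=='scene': f=cv2.resize(f[190:290,220:380],(640,400),interpolation=2)
    P.append(cv2.resize(f,(480,300)))
cv2.imwrite('pics/near.png',np.vstack(P))
E
```

```text
[ 0.48942038 -0.12203854  0.12318582] [-0.66693156  0.17945533  0.43767456]
wrist [322.10643584 228.17993676] [322.15334401 218.98618405]
scene [274.74827027 217.05472758] [275.11002759 221.61076786]
```

View pics/near.png

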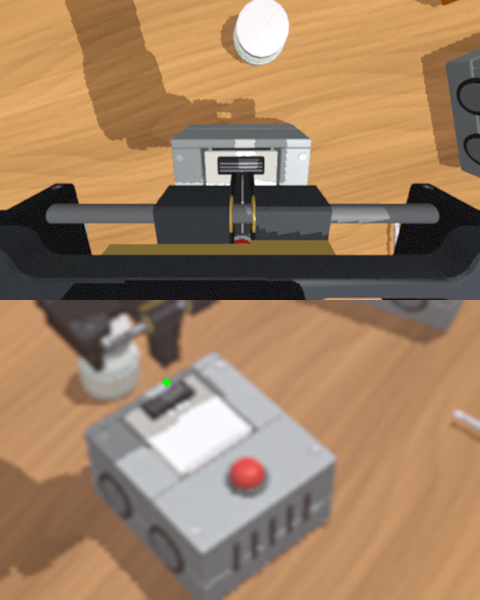

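The point under the fingertip projects onto the pad in both views: wrist (322,219) against the pad at about (320,219), and scene (275,222) against about (276,222). I'll press gently.

Emit:
{"fn": "play_rows", "kwargs": {
  "steps": [
    [[0, 0, 0.01, 0, 0, 0, 0], [0, 0, 0.007, 0, 0, 0, 0], [0, 0, 0.002, 0, 0, 0, 0], [0, 0, 0.001, 0, 0, 0, 0], [0, 0, 0.001, 0, 0, 0, 0], [0, 0, 0, 0, 0, 0, 0]]
  ]
}}

```text
time_s: 3.9
tool_pos: [0.489, -0.1235, 0.1019]
tool_rot: [180.0, 0.0, 165.0]
force: [0.1, 0.3, -0.5]
grip_width: 0.0005
grasp_force: 0.0
```

Emit:
{"fn": "play_rows", "kwargs": {
  "steps": [
    [[0, 0, 0.001, 0, 0, 0, 0], [0, 0, 0.001, 0, 0, 0, 0], [0, 0, 0, 0, 0, 0, 0]]
  ]
}}

```text
time_s: 4.2
tool_pos: [0.489, -0.1234, 0.0998]
tool_rot: [180.0, -0.0, 165.0]
force: [-0.4, 0.6, 0.1]
grip_width: 0.0003
grasp_force: 0.0
```

```bash
python3 - <<'E'
from h import *
for i in range(1):
    s=get_obs();print(s['tool_pos'],s['force'],s['effort'])
P=[]
for n in('wrist','scene'):
    f=read_camera(n)['frame'][:,:,::-1]
    f=f[150:300,200:440] if n=='wrist' else f[200:260,240:336]
    P.append(cv2.resize(f,(480,300),interpolation=2))
cv2.imwrite('pics/press.png',np.vstack(P))
E
```

```text
[ 0.48897533 -0.12337562  0.09978311] [-0.4220577   0.59983638  0.12707582] [ 1.07507381e-02 -2.76433486e+01  1.39619518e+00 -2.88514441e+01
  4.06965287e-02  5.58671937e-02  4.61300137e-03]
```

View pics/press.png

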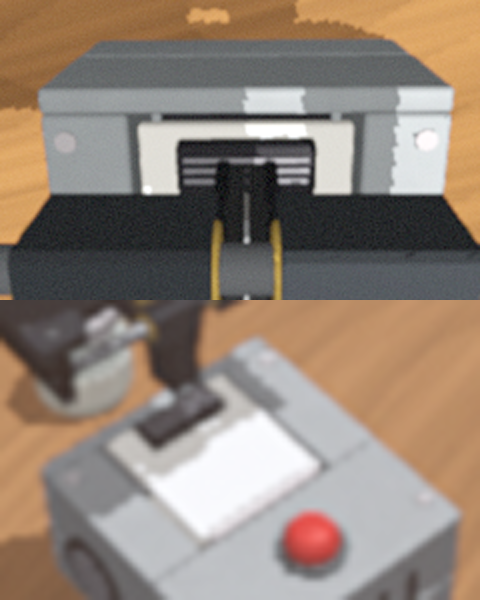

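The finger is over the pad in both views, with no force yet, so there is a few mm of height bias. I'll go on in small steps.

Emit:
{"fn": "play_rows", "kwargs": {
  "steps": [
    [[0, 0, 0.001, 0, 0, 0, 0], [0, 0, 0.001, 0, 0, 0, 0], [0, 0, 0, 0, 0, 0, 0]]
  ]
}}

```text
time_s: 4.6
tool_pos: [0.4888, -0.1234, 0.0977]
tool_rot: [-180.0, -0.0, 165.0]
force: [0.3, 0.5, -0.4]
grip_width: 0.0002
grasp_force: 0.0
```

Emit:
{"fn": "play_rows", "kwargs": {
  "steps": [
    [[0, 0, 0.001, 0, 0, 0, 0], [0, 0, 0.001, 0, 0, 0, 0], [0, 0, 0, 0, 0, 0, 0]]
  ]
}}

```text
time_s: 4.9
tool_pos: [0.4889, -0.1234, 0.0957]
tool_rot: [-180.0, -0.0, 165.0]
force: [0.1, 0.1, -0.4]
grip_width: 0.0003
grasp_force: 0.0
```

```bash
python3 - <<'E'
from h import *
s=get_obs();p=s['tool_pos'];print(p,s['force'])
P=[]
R=np.array([[np.cos(a:=np.radians(-15)),-np.sin(a)],[np.sin(a),np.cos(a)]])
for n,(x0,y0,x1,y1) in dict(wrist=(240,180,400,260),scene=(250,205,330,245)).items():
    c=read_camera(n);f=c['frame'][y0:y1,x0:x1,::-1];k=640/(x1-x0)
    f=cv2.resize(f,(640,int(k*(y1-y0))),interpolation=2)
    f=np.clip(f.astype(float)*1.6,0,255).astype(np.uint8)
    for z,col in((.105,(0,255,255)),(.099,(255,0,255))):
        q=[((proj(c,[*(np.array([.4895,-.1255])+R@[i,j]),z])-[x0,y0]+.5)*k).round().astype(int) for i,j in((-.01,-.025),(.01,-.025),(.01,.025),(-.01,.025))]
        cv2.polylines(f,[np.array(q)],True,col,1)
    q=((proj(c,p)-[x0,y0]+.5)*k).astype(int);cv2.circle(f,tuple(map(int,q)),3,(0,255,0),-1)
    P.append(f[:300])
cv2.imwrite('pics/p2.png',np.vstack(P))
E
```

```text
[ 0.4888701  -0.12338521  0.09568787] [ 0.12927132  0.08855338 -0.44502157]
```

View pics/p2.png

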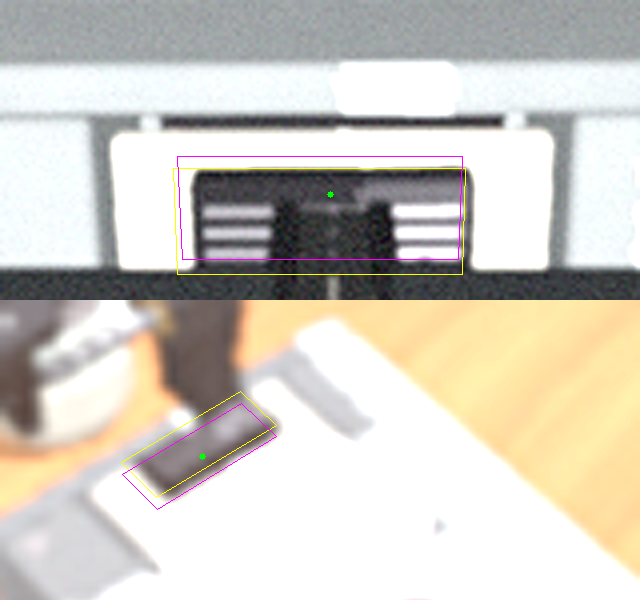

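The finger is still over the pad and unloaded, so the real tip must be a little higher than reported. I'll keep feeling downward in 1 mm steps.

Emit:
{"fn": "play_rows", "kwargs": {
  "steps": [
    [[0, 0, 0.001, 0, 0, 0, 0], [0, 0, 0.001, 0, 0, 0, 0], [0, 0, 0, 0, 0, 0, 0]]
  ]
}}

```text
time_s: 5.3
tool_pos: [0.4889, -0.1234, 0.0937]
tool_rot: [180.0, -0.0, 165.0]
force: [0.0, 0.5, -0.4]
grip_width: 0.0005
grasp_force: 0.0
```

```bash
python3 - <<'E'
from h import *
s=get_obs();p=s['tool_pos'];print(p,s['force'])
P=[]
for n,(x0,y0,x1,y1) in dict(wrist=(270,195,370,245),scene=(240,190,310,240)).items():
    c=read_camera(n);f=c['frame'][y0:y1,x0:x1,::-1];k=600/(x1-x0)
    f=cv2.resize(f,(600,int(k*(y1-y0))),interpolation=2)
    f=(255*(f/255.)**.5).astype(np.uint8)
    P.append(f[:300] if n=='wrist' else f[60:360])
cv2.imwrite('pics/p3.png',np.vstack(P))
E
```

```text
[ 0.48887624 -0.12337626  0.09368327] [ 0.0489744   0.48362168 -0.40761743]
```

View pics/p3.png

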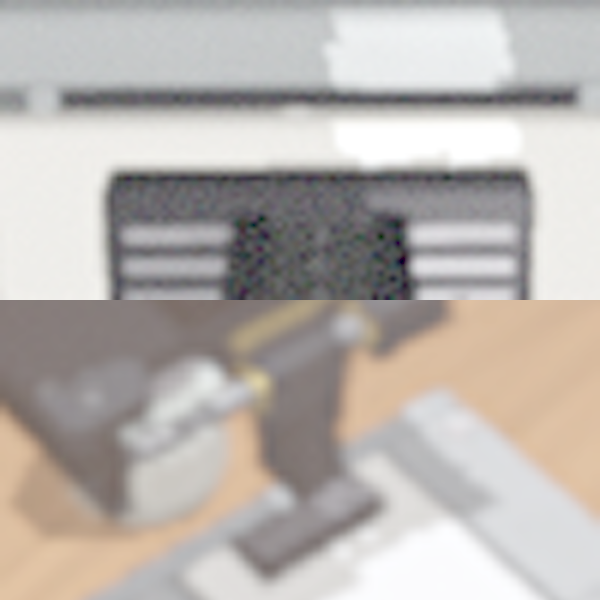

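The tip looks several mm above the pad in both views (scene (276,220) against a predicted 224.5, wrist row 231 against 228). I'll keep feeling down.

Emit:
{"fn": "play_rows", "kwargs": {
  "steps": [
    [[0, 0, 0.001, 0, 0, 0, 0], [0, 0, 0.001, 0, 0, 0, 0], [0, 0, 0, 0, 0, 0, 0]]
  ]
}}

```text
time_s: 5.7
tool_pos: [0.4889, -0.1234, 0.0917]
tool_rot: [-180.0, -0.0, 165.0]
force: [1.0, 0.0, -0.6]
grip_width: 0.0004
grasp_force: 0.0
```

Emit:
{"fn": "play_rows", "kwargs": {
  "steps": [
    [[0, 0, 0.001, 0, 0, 0, 0], [0, 0, 0.001, 0, 0, 0, 0], [0, 0, 0, 0, 0, 0, 0]]
  ]
}}

```text
time_s: 6.0
tool_pos: [0.4889, -0.1234, 0.0897]
tool_rot: [180.0, -0.0, 165.0]
force: [0.3, -0.0, -0.1]
grip_width: 0.0003
grasp_force: 0.0
```

Emit:
{"fn": "play_rows", "kwargs": {
  "steps": [
    [[0, 0, 0.001, 0, 0, 0, 0], [0, 0, 0.001, 0, 0, 0, 0], [0, 0, 0, 0, 0, 0, 0]]
  ]
}}

```text
time_s: 6.3
tool_pos: [0.4889, -0.1233, 0.0877]
tool_rot: [180.0, -0.0, 165.0]
force: [0.9, 1.0, -0.1]
grip_width: 0.0006
grasp_force: 0.0
```

```bash
python3 - <<'E'
from h import *
s=get_obs();p=s['tool_pos'];print(p,s['force'],s['effort'].round(2) if hasattr(s['effort'],'round') else s['effort'])
P=[]
o=cv2.imread('pics/scene0.png')
c=read_camera('scene');n=c['frame'][:,:,::-1]
w=read_camera('wrist')['frame'][:,:,::-1]
z=lambda f,x0,y0,x1,y1:(255*(cv2.resize(f[y0:y1,x0:x1],(390,290),interpolation=2)/255.)**.6).astype(np.uint8)
b=(250,200,314,247)
cv2.imwrite('pics/p4.png',np.vstack([np.hstack([z(o,*b),z(n,*b)]),np.hstack([z(w,240,160,400,280),z(w,100,50,600,390)])]))
print(proj(c,p),proj(c,p+[0,0,.01]))
E
```

```text
[ 0.4889214  -0.12334887  0.08771552] [ 0.87094829  1.04578029 -0.13372036] [ 1.000e-02 -2.809e+01  1.640e+00 -2.848e+01  4.000e-02  6.000e-02
  0.000e+00]
[275.00320857 226.05095658] [274.80701871 223.62135626]
```

View pics/p4.png

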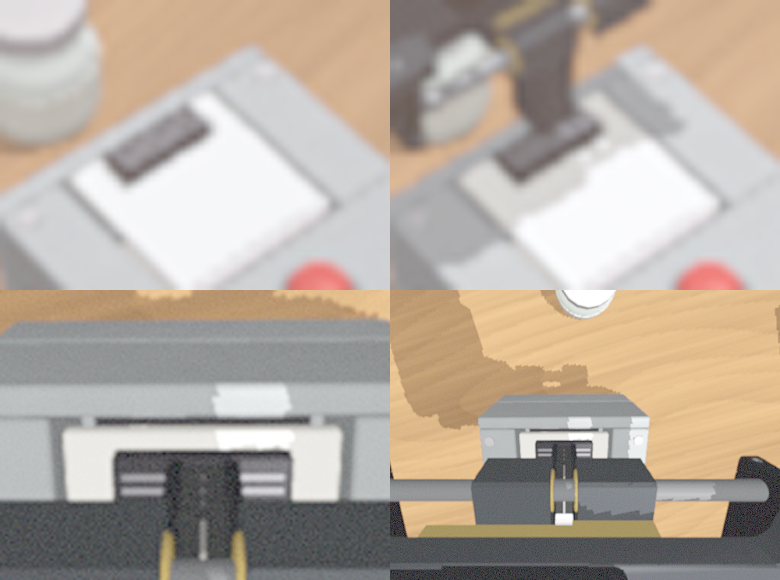

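```bash
python3 - <<'E'
from h import *
p=np.array(get_obs()['tool_pos'])
w=read_camera('wrist');c=read_camera('scene')
for a in((322.5,230),(322.5,232)):
  for b in((277,219),(277,221),(277,223)):
    o1,d1=ray(w,*a);o2,d2=ray(c,*b)
    t=np.linalg.lstsq(np.c_[d1,-d2],o2-o1,rcond=None)[0];q=o1+d1*t[0];print(a,b,(q-p).round(4),np.linalg.norm(q-o2-d2*t[1]).round(4))
for z in(.105,.1,.095):print(z,proj(w,[.489,-.1255,z]),proj(c,[.489,-.1255,z]))
print('wristcam',ray(w,320,200))
for dz in(0,.01,.02,.03):print(dz,proj(w,p+[0,0,dz]),proj(w,p+[.0092,-.0025,dz]))
E
```

```text
(322.5, 230) (277, 219) [-0.0061  0.002   0.0179] 0.0104
(322.5, 230) (277, 221) [-0.0039  0.0014  0.0126] 0.0087
(322.5, 230) (277, 223) [-0.0016  0.0008  0.0073] 0.0069
(322.5, 232) (277, 219) [-0.0052  0.0018  0.0189] 0.0099
(322.5, 232) (277, 221) [-0.0029  0.0011  0.0137] 0.0081
(322.5, 232) (277, 223) [-0.0007  0.0005  0.0084] 0.0064
0.105 [318.95098064 239.1616943 ] [274.18920122 222.3327407 ]
0.1 [319.04408573 235.99626692] [274.29049772 223.56443903]
0.095 [319.13277189 232.98107628] [274.3910724 224.7873604]
wristcam (array([ 0.40956803, -0.10157124,  0.28005157]), array([ 0.28960152, -0.08761523, -0.95320755]))
0 [322.03544702 228.22148097] [321.99976843 240.24627191]
0.01 [321.99953855 233.9646498 ] [321.9626688 246.4799089]
0.02 [321.95999737 240.28883079] [321.92187112 253.33490937]
0.03 [321.91624285 247.28688918] [321.87679344 260.90905202]
```

The wrist camera actually looks from the robot side. Allowing for the finger's thickness, both views put the closed fingertip about 20 mm above the reported TCP. It is still centred on the pad, so I'll go on down.

Emit:
{"fn": "play_rows", "kwargs": {
  "steps": [
    [[0, 0, 0.001, 0, 0, 0, 0], [0, 0, 0.001, 0, 0, 0, 0], [0, 0, 0.001, 0, 0, 0, 0], [0, 0, 0, 0, 0, 0, 0]]
  ]
}}

```text
time_s: 6.9
tool_pos: [0.4889, -0.1234, 0.0847]
tool_rot: [-180.0, -0.0, 165.0]
force: [0.2, 0.3, -0.9]
grip_width: 0.0005
grasp_force: 0.0
```

Emit:
{"fn": "play_rows", "kwargs": {
  "steps": [
    [[0, 0, 0.001, 0, 0, 0, 0], [0, 0, 0.001, 0, 0, 0, 0], [0, 0, 0, 0, 0, 0, 0]]
  ]
}}

```text
time_s: 7.2
tool_pos: [0.4889, -0.1234, 0.0827]
tool_rot: [180.0, -0.0, 165.0]
force: [-0.0, 0.5, -0.6]
grip_width: 0.0001
grasp_force: 0.0
```

Emit:
{"fn": "play_rows", "kwargs": {
  "steps": [
    [[0, 0, 0.001, 0, 0, 0, 0], [0, 0, 0.001, 0, 0, 0, 0], [0, 0, 0, 0, 0, 0, 0]]
  ]
}}

```text
time_s: 7.5
tool_pos: [0.4889, -0.1234, 0.0807]
tool_rot: [-180.0, -0.0, 165.0]
force: [0.1, -0.0, -0.1]
grip_width: 0.0003
grasp_force: 0.0
```

Emit:
{"fn": "play_rows", "kwargs": {
  "steps": [
    [[0, 0, 0.001, 0, 0, 0, 0], [0, 0, 0.001, 0, 0, 0, 0], [0, 0, 0, 0, 0, 0, 0]]
  ]
}}

```text
time_s: 7.8
tool_pos: [0.4889, -0.1234, 0.0787]
tool_rot: [180.0, -0.0, 165.0]
force: [-0.7, 1.4, -0.3]
grip_width: 0.0006
grasp_force: 0.0
```

Emit:
{"fn": "play_rows", "kwargs": {
  "steps": [
    [[0, 0, 0.001, 0, 0, 0, 0], [0, 0, 0.001, 0, 0, 0, 0], [0, 0, 0, 0, 0, 0, 0]]
  ]
}}

```text
time_s: 8.1
tool_pos: [0.4889, -0.1234, 0.0767]
tool_rot: [-180.0, -0.0, 165.0]
force: [-0.6, 0.0, -0.3]
grip_width: 0.0005
grasp_force: 0.0
```

```bash
python3 - <<'E'
from h import *
s=get_obs();p=s['tool_pos'];print(p,s['force'])
o=cv2.imread('pics/scene0.png')
c=read_camera('scene');n=c['frame'][:,:,::-1]
w=read_camera('wrist')['frame'][:,:,::-1]
z=lambda f,x0,y0,x1,y1:(255*(cv2.resize(f[y0:y1,x0:x1],(390,290),interpolation=2)/255.)**.6).astype(np.uint8)
b=(250,200,314,247)
cv2.imwrite('pics/p5.png',np.vstack([np.hstack([z(o,*b),z(n,*b)]),np.hstack([z(w,240,160,400,280),z(n,210,170,370,280)])]))
E
```

```text
[ 0.48888962 -0.12335092  0.07669535] [-0.55282983  0.04890887 -0.29544926]
```

View pics/p5.png

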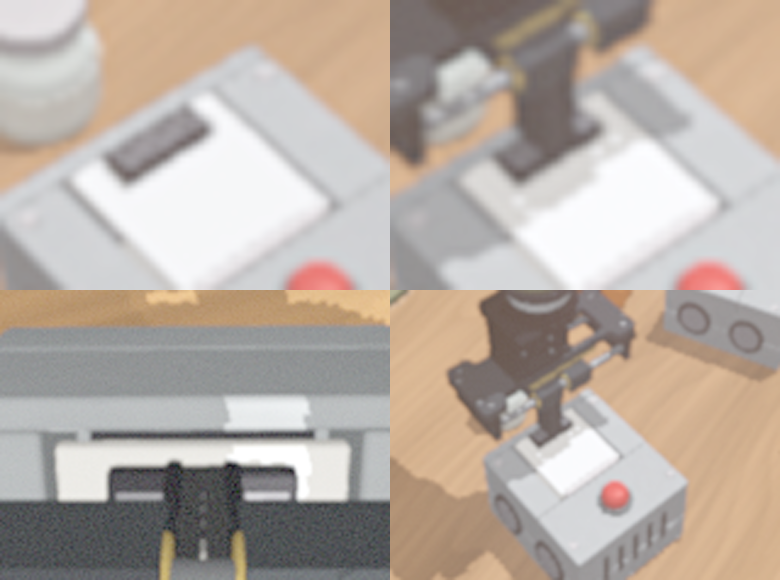

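The finger now covers the pad in the scene view, with its tip right at the pad's edges in both views, so contact is close.

Emit:
{"fn": "play_rows", "kwargs": {
  "steps": [
    [[0, 0, 0.001, 0, 0, 0, 0], [0, 0, 0, 0, 0, 0, 0]]
  ]
}}

```text
time_s: 8.4
tool_pos: [0.4891, -0.1234, 0.076]
tool_rot: [180.0, 0.0, 165.0]
force: [-0.6, 0.1, 1.0]
grip_width: 0.0003
grasp_force: 0.7
```

Emit:
{"fn": "play_rows", "kwargs": {
  "steps": [
    [[0, 0, 0.001, 0, 0, 0, 0], [0, 0, 0.001, 0, 0, 0, 0], [0, 0, 0, 0, 0, 0, 0]]
  ]
}}

```text
time_s: 8.7
tool_pos: [0.4888, -0.1233, 0.0738]
tool_rot: [180.0, -0.0, 165.0]
force: [-1.7, -0.4, 2.3]
grip_width: 0.0008
grasp_force: 1.4
```

Emit:
{"fn": "play_rows", "kwargs": {
  "steps": [
    [[0, 0, 0.001, 0, 0, 0, 0], [0, 0, 0.001, 0, 0, 0, 0], [0, 0, 0, 0, 0, 0, 0]]
  ]
}}

```text
time_s: 9.0
tool_pos: [0.4886, -0.1233, 0.0716]
tool_rot: [180.0, -0.0, 165.0]
force: [-3.3, 0.7, 3.2]
grip_width: 0.0005
grasp_force: 1.8
```

Contact began at about 0.0765 and the pad is now about 5 mm in at 3 N. I'll go a little further, to the stop.

Emit:
{"fn": "play_rows", "kwargs": {
  "steps": [
    [[0, 0, 0.001, 0, 0, 0, 0], [0, 0, 0, 0, 0, 0, 0]]
  ]
}}

```text
time_s: 9.2
tool_pos: [0.4888, -0.1233, 0.0707]
tool_rot: [180.0, -0.0, 165.0]
force: [-3.4, 0.7, 3.0]
grip_width: 0.0003
grasp_force: 1.8
```

Emit:
{"fn": "play_rows", "kwargs": {
  "steps": [
    [[0, 0, 0.001, 0, 0, 0, 0], [0, 0, 0, 0, 0, 0, 0]]
  ]
}}

```text
time_s: 9.4
tool_pos: [0.489, -0.1234, 0.0698]
tool_rot: [180.0, -0.0, 165.0]
force: [-3.0, 1.4, 3.9]
grip_width: 0.0001
grasp_force: 2.0
```

Emit:
{"fn": "play_rows", "kwargs": {
  "steps": [
    [[0, 0, -0.005, 0, 0, 0, 0], [0, 0, -0.01, 0, 0, 0, 0], [0.003, 0, -0.02, 0, 0, 0, 0], [0.005, 0, -0.025, 0, 0, 0, 0], [0.005, 0, -0.03, 0, 0, 0, 0], [0, 0, -0.03, 0, 0, 0, 0], [0, 0, -0.03, 0, 0, 0, 0], [0, 0, 0, 0, 0, 0, 0], [0, 0, 0, 0, 0, 0, 0]]
  ]
}}

```text
time_s: 10.3
tool_pos: [0.4771, -0.1202, 0.2207]
tool_rot: [180.0, 0.1, 165.0]
force: [1.0, 0.1, -0.6]
grip_width: 0.0003
grasp_force: 0.0
```

```bash
python3 - <<'E'
from h import *
s=get_obs();print(s['tool_pos'],s['force'])
c=read_camera('scene');n=c['frame'][:,:,::-1];t=read_camera('top')['frame'][:,:,::-1]
cv2.imwrite('pics/end.png',np.hstack([cv2.resize(n[100:300,200:400],(390,390)),cv2.resize(t[140:350,190:430],(390,390))]))
E
```

```text
[ 0.47705206 -0.12017801  0.22071313] [ 0.98571657  0.07811004 -0.62219506]
```

View pics/end.png

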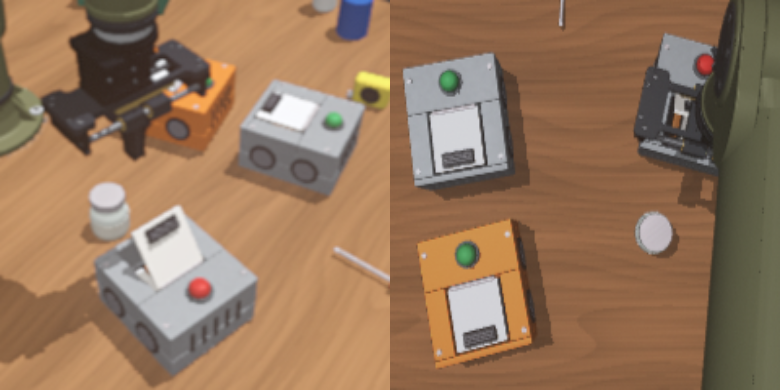

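The red-lamp box's hatch stands wide open at (165,250) in the left crop. The green-lamp hatch is shut, the jar is where it was, and the arm is clear, so I'm handing in.

```bash
python3 -c "from cell import *;print(sign_off())"
```

```text
the job is handed in; nothing more can be done
None
```

The red-lamp box's hatch was pressed once, released and stood wide open in the last pictures; the green-lamp box's hatch stayed shut, the arm stayed clear of the loose things, and the job is handed in at about 10.4 s of the 32 s.

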